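# Swap spice jars in a clip rack

## Task

Restock the spice clip rack: the jar that has run low (less than half full, the only one in the rack with a paper label) goes out for refilling: pull it forwards out of its clip and stand it on the bamboo tray. Press the two full jars from the tray straight back into the two free clips, one in each, until they snap fully home against the back board, upright and down on the ledge. Do not drop or tip a jar, leave the other two jars in their clips, and do not disturb the funnel, scoop, bowl and stock jar beside the work.

Things in the scene. Friction and masses are not known exactly. Their poses are not given: they have to be found in the camera images.
- rack: light wooden spice rack, fixed, 100 mm deep (x), 352 mm wide (y), 76 mm high; origin on the worktop under its middle, +x points to its back, z up. Jars stand on its lacquered ledge, 14 mm above the worktop, against a back board whose top is 76 mm above the worktop. Four spring clips in a row 92 mm apart; at the start three hold jars and one is free, varying
- clip_1 (a point): first clip from the left (+y end): point on the ledge where the centre of a seated jar's underside belongs; axes as the rack (x into the clip, y left, z up). A clip is a pair of sprung polished-steel jaws hinged at the back board, 56 to 74 mm above the worktop; a seated jar's top 37 mm is clear above them
- clip_2 (a point): second clip from the left, same meaning. The jaws' flared mouth, about 61 mm wide, lies 43 mm in front (-x) of this point; their lips, about 36 mm apart, 27 mm in front, hook the jar's front corners. A jar whose centre is 90 mm or more in front is clear of them. A jar cannot be lowered in from above
- clip_3 (a point): third clip from the left, same meaning. A jar pushed level along +x spreads the jaws (peak push about 6 to 12 N), snaps in over its last 4 mm and is drawn against the board; pulling it out along -x takes about 5 to 8 N. Held by the lid the jar leans a little under this push: carry it 1 to 3 mm above the slippery ledge
- clip_4 (a point): fourth clip from the left (-y end), same meaning
- tray: bamboo tray with a flat top, fixed, 97 mm (own x) by 335 mm (own y), top 22 mm above the worktop; origin on the worktop under its centre. At the start the two full jars stand at two of three places 100 mm apart along its own y (-100, 0, +100 mm, in the middle of its width); the third place is free
- jar_low: the jar that has run low, in a clip at the start: under half full, clear above, paper label on its front; the others are well filled and unlabelled. square spice jar of clear plastic with a square black lid, 46 x 46 x 97 mm, 0.09 to 0.25 kg; origin at the centre of its underside, z up, x and y square to its four alike flat sides; the lid, the top 15 mm, is as wide as the jar: grip there
- jar_full_1: first full jar, on the tray: square spice jar of clear plastic with a square black lid, 46 x 46 x 97 mm, 0.09 to 0.25 kg; origin at the centre of its underside, z up, x and y square to its four alike flat sides; the lid, the top 15 mm, is as wide as the jar: grip there
- jar_full_2: second full jar, on the tray: square spice jar of clear plastic with a square black lid, 46 x 46 x 97 mm, 0.09 to 0.25 kg; origin at the centre of its underside, z up, x and y square to its four alike flat sides; the lid, the top 15 mm, is as wide as the jar: grip there
- jar_stay_1: a jar in the rack that stays there: square spice jar of clear plastic with a square black lid, 46 x 46 x 97 mm, 0.09 to 0.25 kg; origin at the centre of its underside, z up, x and y square to its four alike flat sides; the lid, the top 15 mm, is as wide as the jar: grip there
- jar_stay_2: another jar in the rack that stays there: square spice jar of clear plastic with a square black lid, 46 x 46 x 97 mm, 0.09 to 0.25 kg; origin at the centre of its underside, z up, x and y square to its four alike flat sides; the lid, the top 15 mm, is as wide as the jar: grip there
- funnel: steel jar funnel, 91 mm across, 62 mm high, standing on its mouth on the worktop; bystander; origin at the centre of its underside
- scoop: wooden scoop, 177 mm long (own y), 49 mm wide, 32 mm high, lying on the worktop; bystander; origin under its middle
- stock_jar: round glass stock jar with a wire clip lid, 120 x 100 mm, 154 mm high; bystander; origin at the centre of its underside
- bowl: white pinch bowl, 68 mm across, 28 mm high; bystander; origin at the centre of its underside

How it is judged:
At the end, for the whole second after the job is handed in: The low jar stands upright on the tray, released and at rest. Both full jars and the two jars that stay are each in a clip: within 3.5 mm of fully home (in and out), 6 mm sideways, standing on the ledge (within 4 mm), upright within 0.06 rad, released and at rest (x of jar_low in the frame of tray between -0.045 and 0.045 m and y of jar_low in the frame of tray between -0.16 and 0.16 m and z of jar_low in the frame of tray between 0.018 and 0.027 m and angle between each of jar_low, jar_full_1, jar_full_2, jar_stay_1, jar_stay_2's own z axis and vertical below 0.06 rad and linear speed of each of jar_low, jar_full_1, jar_full_2, jar_stay_1, jar_stay_2 below 0.02 m/s and contact force between the fingers and jar_low below 0.1 N and ((x of jar_full_1 in the frame of clip_1 between -0.0035 and 0.0035 m and y of jar_full_1 in the frame of clip_1 between -0.006 and 0.006 m and z of jar_full_1 in the frame of clip_1 between -0.003 and 0.004 m) or (x of jar_full_1 in the frame of clip_2 between -0.0035 and 0.0035 m and y of jar_full_1 in the frame of clip_2 between -0.006 and 0.006 m and z of jar_full_1 in the frame of clip_2 between -0.003 and 0.004 m) or (x of jar_full_1 in the frame of clip_3 between -0.0035 and 0.0035 m and y of jar_full_1 in the frame of clip_3 between -0.006 and 0.006 m and z of jar_full_1 in the frame of clip_3 between -0.003 and 0.004 m) or (x of jar_full_1 in the frame of clip_4 between -0.0035 and 0.0035 m and y of jar_full_1 in the frame of clip_4 between -0.006 and 0.006 m and z of jar_full_1 in the frame of clip_4 between -0.003 and 0.004 m)) and contact force between the fingers and jar_full_1 below 0.1 N and ((x of jar_full_2 in the frame of clip_1 between -0.0035 and 0.0035 m and y of jar_full_2 in the frame of clip_1 between -0.006 and 0.006 m and z of jar_full_2 in the frame of clip_1 between -0.003 and 0.004 m) or (x of jar_full_2 in the frame of clip_2 between -0.0035 and 0.0035 m and y of jar_full_2 in the frame of clip_2 between -0.006 and 0.006 m and z of jar_full_2 in the frame of clip_2 between -0.003 and 0.004 m) or (x of jar_full_2 in the frame of clip_3 between -0.0035 and 0.0035 m and y of jar_full_2 in the frame of clip_3 between -0.006 and 0.006 m and z of jar_full_2 in the frame of clip_3 between -0.003 and 0.004 m) or (x of jar_full_2 in the frame of clip_4 between -0.0035 and 0.0035 m and y of jar_full_2 in the frame of clip_4 between -0.006 and 0.006 m and z of jar_full_2 in the frame of clip_4 between -0.003 and 0.004 m)) and contact force between the fingers and jar_full_2 below 0.1 N and ((x of jar_stay_1 in the frame of clip_1 between -0.0035 and 0.0035 m and y of jar_stay_1 in the frame of clip_1 between -0.006 and 0.006 m and z of jar_stay_1 in the frame of clip_1 between -0.003 and 0.004 m) or (x of jar_stay_1 in the frame of clip_2 between -0.0035 and 0.0035 m and y of jar_stay_1 in the frame of clip_2 between -0.006 and 0.006 m and z of jar_stay_1 in the frame of clip_2 between -0.003 and 0.004 m) or (x of jar_stay_1 in the frame of clip_3 between -0.0035 and 0.0035 m and y of jar_stay_1 in the frame of clip_3 between -0.006 and 0.006 m and z of jar_stay_1 in the frame of clip_3 between -0.003 and 0.004 m) or (x of jar_stay_1 in the frame of clip_4 between -0.0035 and 0.0035 m and y of jar_stay_1 in the frame of clip_4 between -0.006 and 0.006 m and z of jar_stay_1 in the frame of clip_4 between -0.003 and 0.004 m)) and contact force between the fingers and jar_stay_1 below 0.1 N and ((x of jar_stay_2 in the frame of clip_1 between -0.0035 and 0.0035 m and y of jar_stay_2 in the frame of clip_1 between -0.006 and 0.006 m and z of jar_stay_2 in the frame of clip_1 between -0.003 and 0.004 m) or (x of jar_stay_2 in the frame of clip_2 between -0.0035 and 0.0035 m and y of jar_stay_2 in the frame of clip_2 between -0.006 and 0.006 m and z of jar_stay_2 in the frame of clip_2 between -0.003 and 0.004 m) or (x of jar_stay_2 in the frame of clip_3 between -0.0035 and 0.0035 m and y of jar_stay_2 in the frame of clip_3 between -0.006 and 0.006 m and z of jar_stay_2 in the frame of clip_3 between -0.003 and 0.004 m) or (x of jar_stay_2 in the frame of clip_4 between -0.0035 and 0.0035 m and y of jar_stay_2 in the frame of clip_4 between -0.006 and 0.006 m and z of jar_stay_2 in the frame of clip_4 between -0.003 and 0.004 m)) and contact force between the fingers and jar_stay_2 below 0.1 N); the robot touches nothing.
It fails at once if a jar is tipped over (more than 0.5 rad from upright) (angle between any of jar_low, jar_full_1, jar_full_2, jar_stay_1, jar_stay_2's own z axis and vertical above 0.5 rad).
It fails at once if a jar is dropped or flung (moves faster than 0.6 m/s out of the fingers, as after a fall of about 20 mm) ((linear speed of jar_low above 0.6 m/s and contact force between the fingers and jar_low below 0.1 N) or (linear speed of jar_full_1 above 0.6 m/s and contact force between the fingers and jar_full_1 below 0.1 N) or (linear speed of jar_full_2 above 0.6 m/s and contact force between the fingers and jar_full_2 below 0.1 N) or (linear speed of jar_stay_1 above 0.6 m/s and contact force between the fingers and jar_stay_1 below 0.1 N) or (linear speed of jar_stay_2 above 0.6 m/s and contact force between the fingers and jar_stay_2 below 0.1 N)).
It fails at once if a jar that stays is moved more than 12 mm (distance of any of jar_stay_1, jar_stay_2 from where it was at the start of the episode above 0.012 m).
It fails at once if the funnel, scoop, bowl or stock jar is moved more than 25 mm (distance of any of funnel, scoop, stock_jar, bowl from where it was at the start of the episode above 0.025 m).
It also fails if it takes over 69 s, if anything falls off the work surface, if the arm or the gripper's body presses on something with over 40 N, if the wrist force passes 120 N, or if a joint passes its speed limit or range.

## Robot

A 7-joint arm with a two-finger parallel gripper is mounted at the origin on a cart in front of the work surface, level with it; the furniture and walls round the work are solid. World frame = base frame: x ahead of the robot, y to its left, z up, the work surface at z = 0. Lengths are in m, angles in rad, forces in N, time in s.
With the tool pointing down it reaches from about 0.35 to 0.9 m from the base axis. Payload 8.1 kg.
Tool frame: the origin (TCP) lies at the very end of the fingers, on their centre line; the grasp point (between the pads) lies 19 mm behind it; z points along the fingers, y is the line along which they close (so a half turn about z gives the same grasp; the last joint's range is limited). The gripper opens to 85 mm and grips with 20 to 120 N. Pads are 22 mm wide; open, the fingers measure 114 mm over their backs; the gripper's body (76 mm by 85 mm) begins 54 mm behind the grasp point. The pads swing forward as they close: fully open they stand 13 mm farther back than shut.
Start: joints at [1.176, 0.434, 0.025, 1.573, -0.012, 1.134, -0.075], TCP at [0.18, -0.599, 0.231] pointing down, gripper open.
Joint ranges: [-2.62, 2.62], [-0.44, 2.09], [-1.27, 1.32], [0.08, 2.57], [-1.32, 4.46], [0.12, 2], [-2.74, 2.74]. Speed limits (rad/s): [2.22, 2.22, 3.01, 3.01, 3.14, 3.14, 3.14].

## Interface

Orientations are given as [roll, pitch, yaw] about the fixed x, y, z axes, in that order (R = Rz(yaw) Ry(pitch) Rx(roll)).
In Python, from workcell import arm gives the robot as it stands.
- The arm moves only by the shell command python3 steer.py FILE [FORCE], which reads ROWS from the file FILE. ROWS is a JSON list of rows, 1 to 12 of them, each an object with the fields rot (a list: a rotation vector rx, ry, rz in normalised numbers (1 is 2 rad)), trans (a list: dx, dy, dz in a scale on which 1.0 is 100 cm), finger_gap (the opening from 0.0 (shut) to 1.0 (fully open)); a field left out counts as zero (the opening has to be given); each row shifts and turns the commanded pose from where the row before left it, along the tool's axes as they then stand; what a row does not reach is not made up. A row lasts 1/12 s, in which the tool goes at most 0.0417 m and 0.125 rad, less where a joint would pass 70% of its speed; a pose out of reach is approached as far as the arm can. The fingers move at their own pace and stop on an object; FORCE is the grip in N (left out, the last holds). Time passes only in rows, so rows that do not move let the fingers close. It prints the time, the measured TCP pose, the force, the opening and the grip force at its end. Input that does not fit is refused with a message, and nothing moves.
- arm.read_state(): the state, without advancing time (a new reading comes with each control period).
- arm.read_camera(name): name is "scene" or "top"; returns a dict with "image" (480x640x3 uint8, blue, green, red), "fx", "fy", "cx", "cy" (pixels), "xyz" and "rotation" of the camera in the world. Camera axes: x right, y up, looking along -z (the intrinsics and any distortion apply to the point x, -y, -z); pixel columns grow to the right and rows downward; lengths in m; the calibration is good to about 2 mm. A picture is of the moment at which its call begins. There is no depth.
- arm.finish_job(): hands the job in; it is judged then, once.
The state is a dict: "t": time; "joint_positions": joint angles; "qvel": joint speeds; "joint_torque": joint torques, N m; "eef_pos": TCP position; "eef_rot": TCP orientation; "force": force on the tool from outside, world axes, zero at the start; "ft_torque": the same for the moment, N m; "opening": opening from 0.0 (shut) to 1.0 (fully open); "finger_force": force on a finger pad.
Only numpy, scipy, OpenCV 4.12 (cv2) and the standard library are available. Lean on these libraries where they do the work, as an engineer would, in place of code of your own. Each camera call takes 0.05 s, during which the arm holds its last target. There are 200 camera calls.

## Working session

There is one attempt and no reset: what is moved stays moved. The work goes in short steps, Python scripts to look and compute and a shell command to move; the robot and the scene stay as the last step left them, time stands still between calls to the robot, and variables do not carry over. Pictures are saved under pics/ and viewed, at most 10 in all, crops included, and the job is handed in when it is done.

```bash
ls; mkdir -p pics
python3 - <<'E'
from workcell import arm
import cv2
s=arm.read_state();print({k:(v if not hasattr(v,'round') else v) for k,v in s.items()})
for n in("scene","top"):
    c=arm.read_camera(n);cv2.imwrite(f"pics/{n}0.png",c["image"])
    print(n,[c[k] for k in c if k!="image"])
E
```

```text
pics
steer.py
workcell.py
{'t': 0.0, 'joint_positions': array([ 1.17641241,  0.43523308,  0.02496694,  1.57407927, -0.01157951,
        1.13399617, -0.07511423]), 'qvel': array([-9.16457731e-04, -4.61442244e-04, -1.20900131e-03,  1.42532307e-03,
        9.03504175e-05,  7.91222785e-04,  8.38518753e-04]), 'joint_torque': array([-1.07984539e-03, -6.70467710e+01,  1.02412205e+00, -3.16218781e+01,
        1.54463860e-02,  1.22012990e-02,  1.47206219e-05]), 'eef_pos': array([ 0.17958898, -0.59812527,  0.23052653]), 'eef_rot': array([-3.14002943e+00,  1.58909032e-04,  2.91714350e-01]), 'force': array([0.06449468, 0.2011659 , 0.9909307 ]), 'ft_torque': array([ 0.01146082, -0.01297662,  0.01825126]), 'finger_force': 0.0, 'opening': 0.9990904062982634}
scene [497.50028551504647, 497.50028551504647, 318.41768150095146, 245.23636673144233, array([0.55578393, 0.55322325, 1.19285346]), array([ 0.52049627, -0.00315731,  3.09284212])]
top [482.2638459114739, 482.2638459114739, 315.08763629451175, 239.30390513597908, array([ 0.42318709, -0.10582422,  1.38798846]), array([ 0.06150898,  0.01572926, -1.54423384])]
```

View pics/scene0.png

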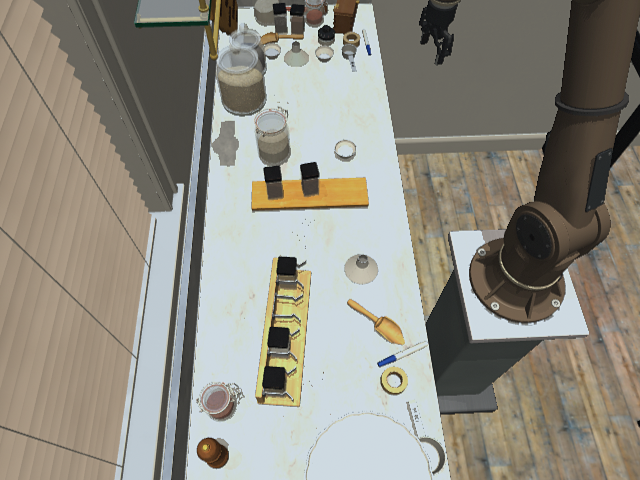

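View pics/top0.png

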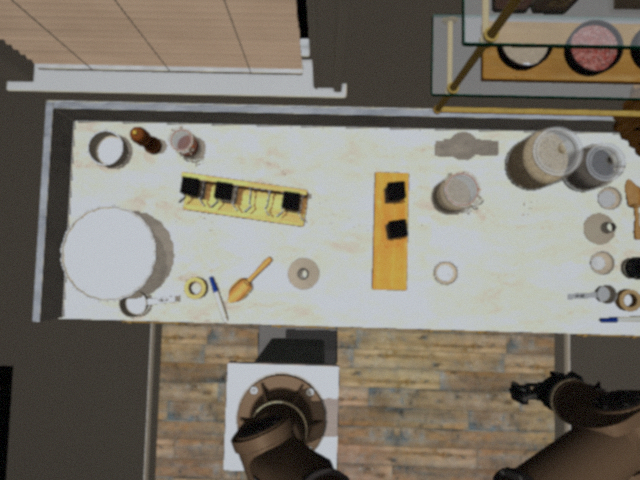

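The scene view shows the rack with jars near (287,268), (279,338) and (274,378). The tray jars are at (273,175) and (310,172). The top view shows rack lids at (190,186), (224,191) and (291,201), so clip 3 is free, and tray lids at (396,190) and (397,229). Next I'll zoom in for the label and measure the lids.

```bash
cat > vis.py <<'E'
from workcell import arm
import cv2,numpy as np
from scipy.spatial.transform import Rotation as R
def ray(c,uv,z):
    d=R.from_euler('xyz',c["rotation"]).apply([(uv[0]-c["cx"])/c["fx"],-(uv[1]-c["cy"])/c["fy"],-1])
    return np.array(c["xyz"])+d*(z-c["xyz"][2])/d[2]
def proj(c,p):
    q=R.from_euler('xyz',c["rotation"]).inv().apply(np.array(p)-c["xyz"])
    return np.array([c["cx"]+c["fx"]*q[0]/-q[2],c["cy"]-c["fy"]*q[1]/-q[2]])
def blobs(c,thr=45,amin=150,amax=900,box=None):
    m=(c["image"].max(2)<thr).astype(np.uint8)
    if box: 
        k=np.zeros_like(m);k[box[1]:box[3],box[0]:box[2]]=1;m*=k
    cs,_=cv2.findContours(m,cv2.RETR_EXTERNAL,cv2.CHAIN_APPROX_NONE)
    return [cv2.minAreaRect(q) for q in cs if amin<cv2.contourArea(q)<amax]
E
python3 - <<'E'
from vis import *
s=arm.read_camera("scene");t=arm.read_camera("top");print(s.keys())
a=cv2.resize(s["image"][150:410,230:380],None,fx=2.3,fy=2.3,interpolation=cv2.INTER_CUBIC)
b=cv2.resize(t["image"][165:235,170:320],None,fx=3,fy=3,interpolation=cv2.INTER_CUBIC)
im=np.zeros((600,800,3),np.uint8);im[:a.shape[0],:a.shape[1]]=a;im[:b.shape[0],350:350+b.shape[1]]=b
b2=cv2.resize(t["image"][165:300,360:430],None,fx=2.6,fy=2.6);im[225:225+b2.shape[0],400:400+b2.shape[1]]=b2
cv2.imwrite("pics/z.png",im)
for n,c,box in(("top",t,(170,160,430,250)),("scene",s,(240,150,340,410))):
    for r in blobs(c,50,100,900,box):
        print(n,np.round(r[0],1),np.round(r[1],1),round(r[2],1),ray(c,r[0],.111).round(4),ray(c,r[0],.119).round(4))
E
```

```text
dict_keys(['image', 'fx', 'fy', 'cx', 'cy', 'xyz', 'rotation'])
top [396.6 228.8] [15.6 18.2] 80.5 [ 0.5346 -0.2987  0.111 ] [ 0.5339 -0.2975  0.119 ]
top [291.  201.3] [15.8 16.7] 6.3 [ 0.6013 -0.0168  0.111 ] [ 0.6001 -0.0173  0.119 ]
top [395.  191.5] [17. 18.] 90.0 [ 0.6342 -0.293   0.111 ] [ 0.6329 -0.2918  0.119 ]
top [223.3 190.8] [16.7 15.4] 8.1 [0.625  0.1655 0.111 ] [0.6237 0.1638 0.119 ]
top [190.9 186.8] [18.1 16.7] 8.1 [0.6337 0.2532 0.111 ] [0.6324 0.2509 0.119 ]
scene [273.7 377.5] [21.2 22.2] 3.8 [0.6355 0.2605 0.111 ] [0.6349 0.2627 0.119 ]
scene [278.  336.5] [21. 20.] 90.0 [0.6253 0.1679 0.111 ] [0.6248 0.1708 0.119 ]
scene [286.5 265.7] [18.8 17.7] 3.6 [ 0.6029 -0.0119  0.111 ] [ 0.6026 -0.0078  0.119 ]
scene [272.  173.8] [15.3 16. ] 82.9 [ 0.6377 -0.2965  0.111 ] [ 0.6371 -0.2902  0.119 ]
scene [308.8 172.2] [18.4 17.7] 78.7 [ 0.5371 -0.2972  0.111 ] [ 0.5372 -0.291   0.119 ]
```

View pics/z.png

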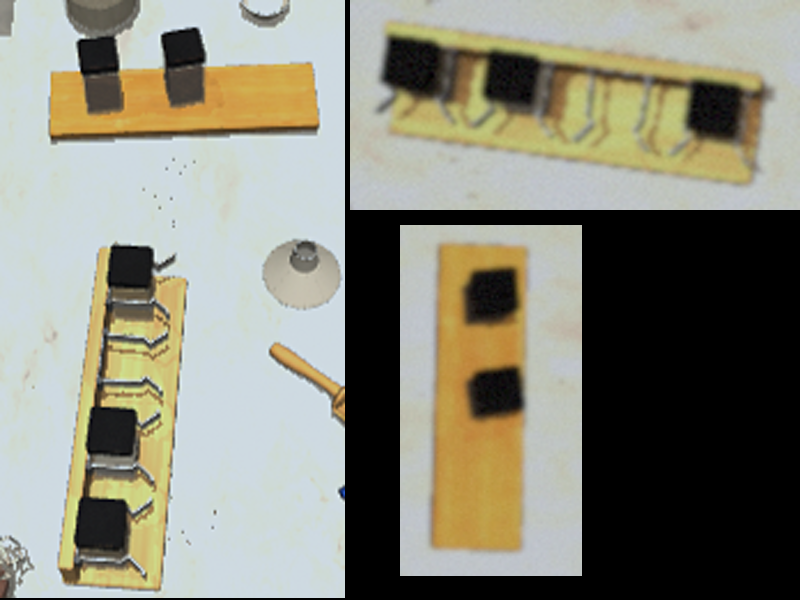

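Run:
```python
from vis import *
s=arm.read_camera("scene");t=arm.read_camera("top")
im=np.zeros((600,800,3),np.uint8)
for i,(u,v) in enumerate([(287,275),(280,345),(276,388),(274,182)]):
    a=cv2.resize(s["image"][v-25:v+25,u-25:u+25],(200,200),interpolation=cv2.INTER_CUBIC);im[:200,i*200:i*200+200]=a
for i,(u,v) in enumerate([(291,205),(224,195),(191,191),(396,195)]):
    a=cv2.resize(t["image"][v-20:v+20,u-20:u+20],(200,200),interpolation=cv2.INTER_CUBIC);im[210:410,i*200:i*200+200]=a
cv2.imwrite("pics/z2.png",im)
```

```text
(no output)
```

View pics/z2.png

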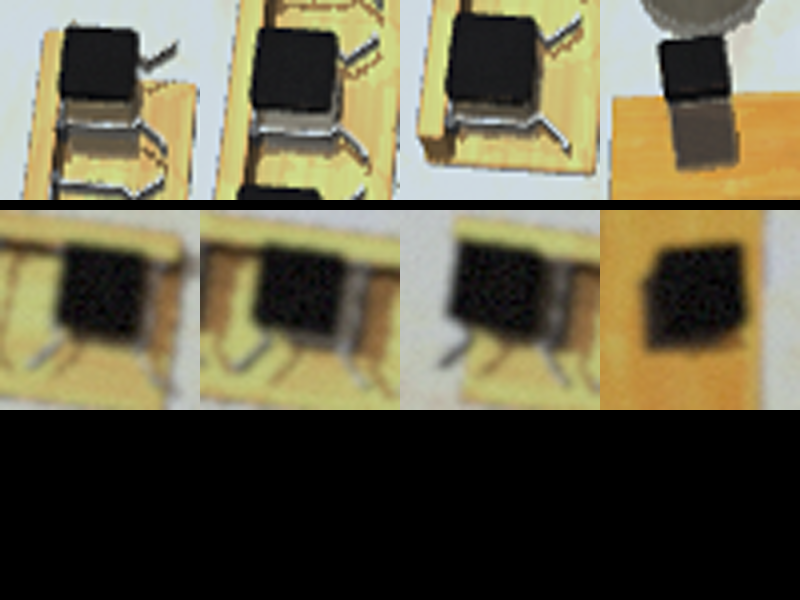

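```bash
cat >> vis.py <<'E'
RK=((170,160,320,215),(240,240,310,400)); TR=((370,160,430,250),(240,150,340,200))
def lids(which,z):
    out=[]
    for n,b in zip(("top","scene"),which):
        c=arm.read_camera(n)
        for r in blobs(c,50,100,900,b): out.append((n,*ray(c,r[0],z)[:2]))
    return out
E
python3 - <<'E'
from vis import *
for a in lids(RK,.1035)+[("-",0,0)]+lids(TR,.1115): print(a[0],np.round(a[1:],4))
s=arm.read_camera("scene");t=arm.read_camera("top")
yaw=-.117;ex=np.array([np.cos(yaw),np.sin(yaw),0]);ey=np.array([-ex[1],ex[0],0]);ez=np.array([0,0,1.])
for n,p in((1,(.6340,.2565,.014)),(2,(.6254,.1659,.014)),(4,(.6028,-.0161,.014))):
    p=np.array(p)
    for nm,c,f in(("front/top",t,-ex),("left/scene",s,ey),("right/top",t,-ey)):
        print(n,nm,[c["image"][int(round(q[1])),int(round(q[0]))].tolist() for h in range(5,96,10) for q in [proj(c,p+f*.024+ez*h/1000)]])
E
```

```text
top [ 0.6027 -0.0161]
top [0.6263 0.1676]
top [0.6347 0.2554]
scene [0.6361 0.2585]
scene [0.6258 0.1652]
scene [ 0.6032 -0.0159]
- [0 0]
top [ 0.5345 -0.2984]
top [ 0.634  -0.2923]
scene [ 0.6377 -0.2961]
scene [ 0.5362 -0.3027]
1 front/top [[107, 173, 188], [109, 176, 192], [97, 158, 170], [94, 154, 170], [70, 108, 125], [64, 98, 122], [60, 88, 105], [74, 119, 130], [73, 113, 121], [85, 133, 142]]
1 left/scene [[116, 169, 183], [89, 120, 132], [77, 84, 89], [56, 58, 59], [217, 211, 197], [58, 71, 78], [66, 82, 88], [61, 71, 73], [32, 36, 36], [32, 37, 41]]
1 right/top [[63, 104, 135], [56, 92, 121], [53, 79, 100], [52, 65, 75], [60, 66, 71], [66, 73, 80], [69, 74, 82], [47, 55, 61], [41, 51, 58], [32, 38, 43]]
2 front/top [[95, 154, 181], [95, 154, 181], [77, 120, 143], [85, 132, 152], [66, 94, 104], [69, 99, 111], [66, 77, 85], [66, 80, 88], [61, 72, 76], [63, 77, 84]]
2 left/scene [[97, 142, 154], [86, 108, 124], [89, 101, 106], [72, 76, 77], [153, 154, 152], [142, 150, 152], [117, 127, 131], [113, 126, 129], [95, 103, 103], [22, 21, 23]]
2 right/top [[59, 96, 124], [58, 86, 107], [51, 79, 101], [64, 79, 89], [64, 79, 89], [77, 85, 93], [91, 98, 104], [77, 88, 93], [77, 84, 92], [47, 55, 61]]
4 front/top [[105, 169, 189], [100, 162, 177], [100, 162, 177], [87, 134, 146], [87, 134, 146], [60, 89, 99], [67, 101, 110], [67, 101, 110], [39, 60, 67], [39, 60, 67]]
4 left/scene [[91, 134, 153], [71, 91, 102], [68, 87, 96], [73, 85, 90], [72, 76, 76], [111, 115, 115], [62, 85, 98], [67, 89, 98], [52, 67, 74], [19, 19, 17]]
4 right/top [[88, 104, 120], [88, 104, 120], [88, 104, 120], [86, 103, 116], [86, 103, 116], [68, 82, 93], [68, 82, 93], [57, 75, 86], [57, 75, 86], [53, 67, 77]]
```

Run:
```python
from vis import *
def avg(n,k=8): 
    cs=[arm.read_camera(n) for _ in range(k)];return np.mean([c["image"] for c in cs],0)
s=avg("scene");t=avg("top")
im=np.zeros((530,780,3),np.uint8)
for i,(u,v) in enumerate([(287,275),(280,347),(276,390)]):
    im[:260,i*260:i*260+260]=np.clip(1.3*cv2.resize(s[v-15:v+20,u-17:u+18],(260,260),interpolation=cv2.INTER_LANCZOS4),0,255)
for i,(u,v) in enumerate([(292,207),(224,197),(192,193)]):
    im[265:525,i*260:i*260+260]=np.clip(1.6*cv2.resize(t[v-16:v+14,u-15:u+15],(260,260),interpolation=cv2.INTER_LANCZOS4),0,255)
cv2.imwrite("pics/z3.png",im)
```

```text
(no output)
```

View pics/z3.png

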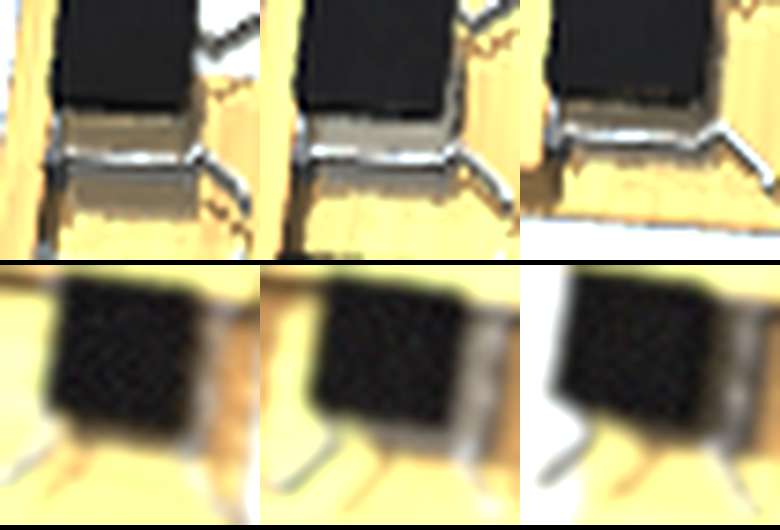

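Jar 2 (middle column) is the low one. It is pale and clear above, with a grey-white label on its front, while the clip 1 and clip 4 jars are brown throughout. I'll write a helper that turns targets into tool-axis rows.

```bash
cat > go.py <<'E'
# per-row tool-axis step to reach (x,y,z,yaw) in n rows from the measured pose (tool kept pointing down)
import sys,numpy as np
from workcell import arm
from scipy.spatial.transform import Rotation as R
x,y,z,yaw,n=map(float,sys.argv[1:6]);n=int(n)
s=arm.read_state();r=R.from_euler('xyz',s["eef_rot"]);g=R.from_euler('xyz',[np.pi,0,yaw])
w=(r.inv()*g).as_rotvec()/n
M=sum((r*R.from_rotvec(w*(i))).as_matrix() for i in range(n))
d=np.linalg.solve(M,np.array([x,y,z])-s["eef_pos"])
print("t %.2f"%s["t"],"pos",s["eef_pos"].round(4),"rot",s["eef_rot"].round(3),"open %.3f"%s["opening"],"row x",n,np.round(w,4),np.round(d,5))
E
python3 go.py .6251 .1663 .2 1.453 24
```

```text
t 1.40 pos [ 0.1798 -0.5986  0.2313] rot [ 3.142 -0.     0.292] open 1.002 row x 24 [ 0.      0.     -0.0484] [ 0.03829 -0.00758  0.0013 ]
```

The rows are not in the units I measure in: turns go in shares of 2 rad. I convert before sending: -0.0484 rad / 2 = -0.0242.

```bash
echo '[{"rot": [0,0,-0.0242],"trans": [0.0383,-0.0076,0],"finger_gap": 1},{"rot": [0,0,-0.0242],"trans": [0.0383,-0.0076,0],"finger_gap": 1},{"rot": [0,0,-0.0242],"trans": [0.0383,-0.0076,0],"finger_gap": 1},{"rot": [0,0,-0.0242],"trans": [0.0383,-0.0076,0],"finger_gap": 1},{"rot": [0,0,-0.0242],"trans": [0.0383,-0.0076,0],"finger_gap": 1},{"rot": [0,0,-0.0242],"trans": [0.0383,-0.0076,0],"finger_gap": 1},{"rot": [0,0,-0.0242],"trans": [0.0383,-0.0076,0],"finger_gap": 1},{"rot": [0,0,-0.0242],"trans": [0.0383,-0.0076,0],"finger_gap": 1},{"rot": [0,0,-0.0242],"trans": [0.0383,-0.0076,0],"finger_gap": 1},{"rot": [0,0,-0.0242],"trans": [0.0383,-0.0076,0],"finger_gap": 1},{"rot": [0,0,-0.0242],"trans": [0.0383,-0.0076,0],"finger_gap": 1},{"rot": [0,0,-0.0242],"trans": [0.0383,-0.0076,0],"finger_gap": 1}]' > path.dat && python3 steer.py path.dat 30; python3 go.py .6251 .1663 .2 1.453 12
```

```text
t: 2.4
eef_pos: [0.5177, -0.2809, 0.2314]
eef_rot: [3.141, -0.0, 0.875]
force: [0.9, -0.5, 0.5]
opening: 1.002
finger_force: 0.0
t 2.40 pos [ 0.5177 -0.2809  0.2314] rot [ 3.141 -0.     0.875] open 1.002 row x 12 [ 0.      0.     -0.0482] [ 0.03812 -0.00754  0.00262]
```

To row units: -0.0482 rad / 2 = -0.0241.

```bash
echo '[{"rot": [0,0,-0.0241],"trans": [0.0381,-0.0075,0.0026],"finger_gap": 1},{"rot": [0,0,-0.0241],"trans": [0.0381,-0.0075,0.0026],"finger_gap": 1},{"rot": [0,0,-0.0241],"trans": [0.0381,-0.0075,0.0026],"finger_gap": 1},{"rot": [0,0,-0.0241],"trans": [0.0381,-0.0075,0.0026],"finger_gap": 1},{"rot": [0,0,-0.0241],"trans": [0.0381,-0.0075,0.0026],"finger_gap": 1},{"rot": [0,0,-0.0241],"trans": [0.0381,-0.0075,0.0026],"finger_gap": 1},{"rot": [0,0,-0.0241],"trans": [0.0381,-0.0075,0.0026],"finger_gap": 1},{"rot": [0,0,-0.0241],"trans": [0.0381,-0.0075,0.0026],"finger_gap": 1},{"rot": [0,0,-0.0241],"trans": [0.0381,-0.0075,0.0026],"finger_gap": 1},{"rot": [0,0,-0.0241],"trans": [0.0381,-0.0075,0.0026],"finger_gap": 1},{"rot": [0,0,-0.0241],"trans": [0.0381,-0.0075,0.0026],"finger_gap": 1},{"rot": [0,0,-0.0241],"trans": [0.0381,-0.0075,0.0026],"finger_gap": 1}]' > path.dat && python3 steer.py path.dat | head -3; echo '[{"finger_gap": 1}]' > path.dat && python3 steer.py path.dat >/dev/null; python3 go.py .6251 .1663 .081 1.453 4
```

```text
t: 3.4
eef_pos: [0.6256, 0.1658, 0.2]
eef_rot: [3.141, 0.0, 1.453]
t 3.48 pos [0.6229 0.1751 0.1999] rot [-3.14  -0.006  1.465] open 1.003 row x 4 [-0.0005 -0.0015  0.0029] [-0.00224  0.00082  0.02971]
```

```bash
echo '[{"finger_gap": 1},{"finger_gap": 1},{"finger_gap": 1}]' > path.dat && python3 steer.py path.dat >/dev/null; python3 go.py .6251 .1663 .081 1.453 1; echo '[{"trans": [0,0,0.02],"finger_gap": 1},{"trans": [0,0,0.02],"finger_gap": 1},{"trans": [0,0,0.02],"finger_gap": 1},{"finger_gap": 1},{"finger_gap": 1}]' > path.dat && python3 steer.py path.dat >/dev/null; python3 go.py .6251 .1663 .081 1.453 1
```

```text
t 3.73 pos [0.6258 0.1622 0.2   ] rot [3.141e+00 1.000e-03 1.448e+00] open 0.997 row x 1 [ 0.0003  0.0012 -0.0046] [ 0.00412 -0.00121  0.11904]
t 4.15 pos [0.6252 0.1622 0.1396] rot [-3.140e+00  1.000e-03  1.449e+00] open 1.002 row x 1 [-0.0016  0.0014 -0.0043] [ 0.0041  -0.00047  0.05861]
```

To row units: -0.004 rad / 2 = -0.002.

```bash
echo '[{"rot": [0,0,-0.002],"trans": [0.004,0,0.015],"finger_gap": 1},{"trans": [0,0,0.015],"finger_gap": 1},{"trans": [0,0,0.015],"finger_gap": 1},{"trans": [0,0,0.0135],"finger_gap": 1},{"finger_gap": 1},{"finger_gap": 1}]' > path.dat && python3 steer.py path.dat ; python3 go.py .6251 .1663 .081 1.453 1;  python3 - <<'E'
from vis import *
s=arm.read_camera("scene")["image"][240:420,220:380]
cv2.imwrite("pics/g1.png",cv2.resize(s,None,fx=3.3,fy=3.3,interpolation=cv2.INTER_CUBIC))
E
```

```text
t: 4.65
eef_pos: [0.6261, 0.1677, 0.082]
eef_rot: [-3.142, 0.0, 1.454]
force: [0.5, 0.2, 0.3]
opening: 1.002
finger_force: 0.0
t 4.65 pos [0.6261 0.1677 0.082 ] rot [-3.142  0.     1.454] open 1.002 row x 1 [-0.0001  0.0003  0.0013] [-0.00149 -0.00081  0.001  ]
```

View pics/g1.png

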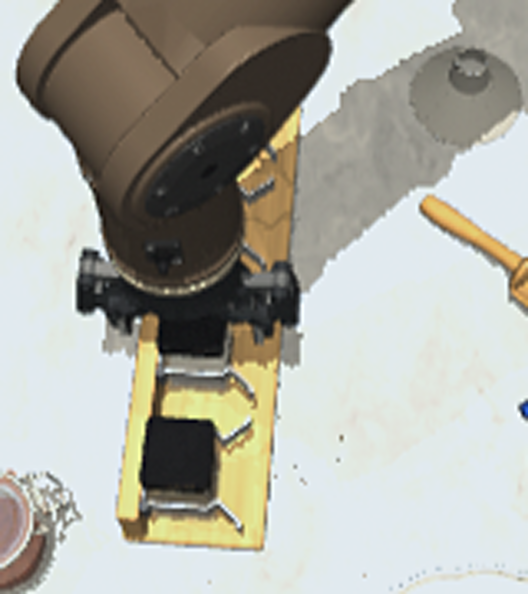

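The fingers straddle the clip-2 lid (black patch near crop (195,335)) front and back, centred on it. Closing now.

```bash
echo '[{"finger_gap": 0.3},{"finger_gap": 0.3},{"finger_gap": 0.3},{"finger_gap": 0.3},{"finger_gap": 0.3},{"finger_gap": 0.3},{"finger_gap": 0.3},{"finger_gap": 0.3}]' > path.dat && python3 steer.py path.dat 45
```

```text
t: 5.37
eef_pos: [0.6264, 0.1683, 0.0825]
eef_rot: [3.14, -0.0, 1.455]
force: [-0.5, -0.8, 6.3]
opening: 0.528
finger_force: 47.4
```

```bash
echo '[{"trans": [0,0,-0.001],"finger_gap": 0.3},{"trans": [0,0,-0.001],"finger_gap": 0.3},{"trans": [0,-0.006,0],"finger_gap": 0.3},{"trans": [0,-0.006,0],"finger_gap": 0.3},{"trans": [0,-0.006,0],"finger_gap": 0.3},{"trans": [0,-0.006,0],"finger_gap": 0.3}]' > path.dat && python3 steer.py path.dat; echo '[{"trans": [0,-0.01,0],"finger_gap": 0.3},{"trans": [0,-0.01,0],"finger_gap": 0.3},{"trans": [0,-0.01,0],"finger_gap": 0.3},{"trans": [0,-0.015,0],"finger_gap": 0.3},{"trans": [0,-0.015,0],"finger_gap": 0.3},{"trans": [0,-0.015,0],"finger_gap": 0.3},{"trans": [0,-0.01,0],"finger_gap": 0.3},{"finger_gap": 0.3}]' > path.dat && python3 steer.py path.dat
```

```text
t: 5.87
eef_pos: [0.6015, 0.1709, 0.0836]
eef_rot: [-3.142, 0.0, 1.455]
force: [3.0, -0.3, -1.1]
opening: 0.536
finger_force: 47.3
t: 6.53
eef_pos: [0.5142, 0.1811, 0.0835]
eef_rot: [-3.139, 0.001, 1.457]
force: [-1.0, 0.8, -0.3]
opening: 0.535
finger_force: 47.4
```

```bash
echo '[{"trans": [0,0,-0.03],"finger_gap": 0.3},{"trans": [0,0,-0.03],"finger_gap": 0.3},{"trans": [0,0,-0.03],"finger_gap": 0.3},{"trans": [0,0,-0.03],"finger_gap": 0.3},{"finger_gap": 0.3},{"finger_gap": 0.3}]' > path.dat && python3 steer.py path.dat
python3 - <<'E'
from vis import *
for n,b in(("top",(365,165,415,295)),("scene",(245,150,375,215))):
    c=arm.read_camera(n);h=cv2.cvtColor(c["image"],cv2.COLOR_BGR2HSV)
    m=cv2.inRange(h,(8,110,100),(28,255,255));k=np.zeros_like(m);k[b[1]:b[3],b[0]:b[2]]=255
    cs,_=cv2.findContours(m&k,cv2.RETR_EXTERNAL,cv2.CHAIN_APPROX_NONE);q=max(cs,key=cv2.contourArea)[:,0]
    w=np.array([ray(c,p,.022)[:2] for p in q],np.float32);print(n,cv2.minAreaRect(w))
E
python3 go.py .437 -.305 .21 1.57 12
```

```text
t: 7.03
eef_pos: [0.5188, 0.1811, 0.2053]
eef_rot: [3.138, -0.002, 1.454]
force: [0.4, -0.6, -1.2]
opening: 0.534
finger_force: 47.6
top ((0.5375159978866577, -0.294233500957489), (0.09337428957223892, 0.3301319181919098), 89.7598876953125)
scene ((0.6250886917114258, -0.29337984323501587), (0.09690211713314056, 0.15601634979248047), 89.89735412597656)
t 7.13 pos [0.5173 0.1802 0.2027] rot [-3.141e+00  1.000e-03  1.455e+00] open 0.533 row x 12 [-0.0001  0.0001 -0.0096] [-0.0408  -0.00412 -0.00058]
```

To row units: -0.01 rad / 2 = -0.005.

```bash
echo '[{"rot": [0,0,-0.005],"trans": [-0.02,-0.004,0],"finger_gap": 0.3},{"rot": [0,0,-0.005],"trans": [-0.04,-0.004,0],"finger_gap": 0.3},{"rot": [0,0,-0.005],"trans": [-0.04,-0.004,0],"finger_gap": 0.3},{"rot": [0,0,-0.005],"trans": [-0.04,-0.004,0],"finger_gap": 0.3},{"rot": [0,0,-0.005],"trans": [-0.04,-0.004,0],"finger_gap": 0.3},{"rot": [0,0,-0.005],"trans": [-0.04,-0.004,0],"finger_gap": 0.3},{"rot": [0,0,-0.005],"trans": [-0.04,-0.004,0],"finger_gap": 0.3},{"rot": [0,0,-0.005],"trans": [-0.04,-0.004,0],"finger_gap": 0.3},{"rot": [0,0,-0.005],"trans": [-0.04,-0.004,0],"finger_gap": 0.3},{"rot": [0,0,-0.005],"trans": [-0.04,-0.004,0],"finger_gap": 0.3},{"rot": [0,0,-0.005],"trans": [-0.04,-0.004,0],"finger_gap": 0.3},{"rot": [0,0,-0.005],"trans": [-0.04,-0.004,0],"finger_gap": 0.3}]' > path.dat && python3 steer.py path.dat | head -3;  echo '[{"trans": [-0.02,0,0],"finger_gap": 0.3},{"finger_gap": 0.3},{"finger_gap": 0.3},{"finger_gap": 0.3},{"finger_gap": 0.3}]' > path.dat && python3 steer.py path.dat; python3 go.py .437 -.297 .095 1.57 1
```

```text
t: 8.13
eef_pos: [0.4412, -0.277, 0.2021]
eef_rot: [-3.139, -0.001, 1.575]
t: 8.55
eef_pos: [0.4429, -0.2937, 0.2029]
eef_rot: [-3.14, -0.001, 1.577]
force: [-0.1, -0.2, 0.1]
opening: 0.531
finger_force: 47.5
t 8.55 pos [ 0.4429 -0.2937  0.2029] rot [-3.140e+00 -1.000e-03  1.577e+00] open 0.531 row x 1 [-0.0012 -0.0013  0.007 ] [-0.00344 -0.00581  0.10787]
```

```bash
echo '[{"trans": [-0.003,-0.005,0.02],"finger_gap": 0.3},{"trans": [0,0,0.025],"finger_gap": 0.3},{"trans": [0,0,0.025],"finger_gap": 0.3},{"trans": [0,0,0.02],"finger_gap": 0.3},{"trans": [0,0,0.01],"finger_gap": 0.3},{"trans": [0,0,0.005],"finger_gap": 0.3},{"trans": [0,0,0.002],"finger_gap": 0.3},{"finger_gap": 0.3},{"finger_gap": 0.3}]' > path.dat && python3 steer.py path.dat
```

```text
t: 9.3
eef_pos: [0.4387, -0.2985, 0.0976]
eef_rot: [3.14, 0.001, 1.575]
force: [0.5, 0.2, -1.5]
opening: 0.537
finger_force: 47.5
```

```bash
echo '[{"trans": [0,0,0.002],"finger_gap": 0.3},{"trans": [0,0,0.002],"finger_gap": 0.3},{"trans": [0,0,0.002],"finger_gap": 0.3},{"finger_gap": 0.3},{"finger_gap": 0.3}]' > path.dat && python3 steer.py path.dat;echo '[{"trans": [0,0,0.001],"finger_gap": 0.3},{"finger_gap": 0.3},{"finger_gap": 0.3}]' > path.dat && python3 steer.py path.dat
```

```text
t: 9.72
eef_pos: [0.4379, -0.2984, 0.0906]
eef_rot: [-3.142, 0.0, 1.575]
force: [1.0, -0.2, -0.7]
opening: 0.531
finger_force: 47.6
t: 9.97
eef_pos: [0.438, -0.2985, 0.0904]
eef_rot: [3.141, 0.001, 1.575]
force: [-1.2, 2.1, 9.0]
opening: 0.53
finger_force: 48.8
```

```bash
echo '[{"finger_gap": 1},{"finger_gap": 1},{"finger_gap": 1},{"finger_gap": 1},{"finger_gap": 1},{"trans": [0,0,-0.02],"finger_gap": 1},{"trans": [0,0,-0.03],"finger_gap": 1},{"trans": [0,0,-0.03],"finger_gap": 1},{"trans": [0,0,-0.03],"finger_gap": 1},{"finger_gap": 1},{"finger_gap": 1},{"finger_gap": 1}]' > path.dat && python3 steer.py path.dat; python3 go.py .535 -.2985 .2 1.74 3;  python3 - <<'E'
from vis import *
c=arm.read_camera("top")["image"][140:310,330:470];s=arm.read_camera("scene")["image"][130:230,230:390]
im=np.zeros((600,800,3),np.uint8);a=cv2.resize(c,None,fx=2.5,fy=2.5,interpolation=cv2.INTER_CUBIC);b=cv2.resize(s,None,fx=2.7,fy=2.7,interpolation=cv2.INTER_CUBIC)
im[:a.shape[0],:a.shape[1]]=a;im[:b.shape[0],360:360+b.shape[1]]=b;cv2.imwrite("pics/p1.png",im)
E
```

```text
t: 10.97
eef_pos: [0.4376, -0.2983, 0.1992]
eef_rot: [-3.141, -0.0, 1.575]
force: [-0.5, -0.7, 0.2]
opening: 0.999
finger_force: 0.0
t 10.97 pos [ 0.4376 -0.2983  0.1992] rot [-3.141 -0.     1.575] open 0.999 row x 3 [-0.0001 -0.     -0.0551] [-0.002    0.03245 -0.00028]
```

View pics/p1.png

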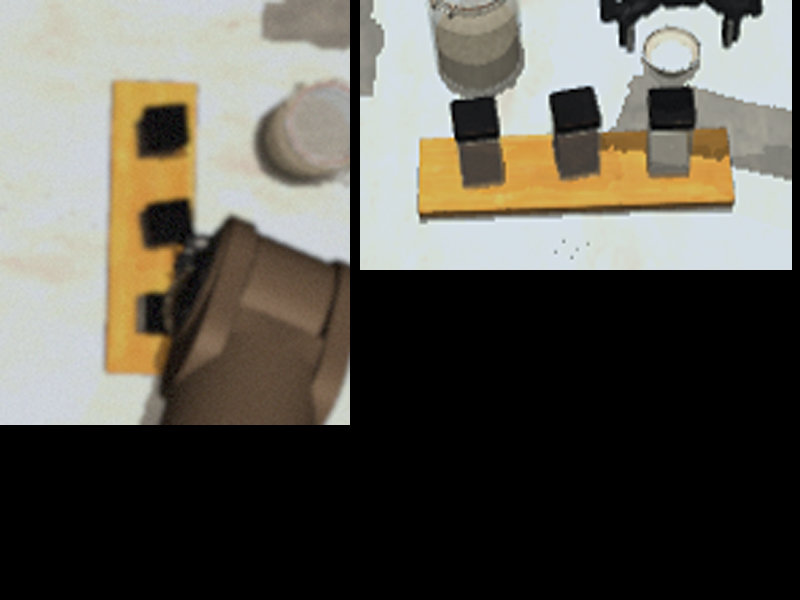

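The low jar stands upright at the tray's free end, near (670,130), and its clear body confirms it is the low one. The full jars are dark. Next is the middle jar, heading for clip 3.

To row units: -0.055 rad / 2 = -0.0275.

```bash
echo '[{"rot": [0,0,-0.0275],"trans": [-0.002,0.033,0],"finger_gap": 1},{"rot": [0,0,-0.0275],"trans": [-0.002,0.033,0],"finger_gap": 1},{"rot": [0,0,-0.0275],"trans": [-0.002,0.032,0],"finger_gap": 1},{"finger_gap": 1},{"finger_gap": 1},{"finger_gap": 1}]' > path.dat && python3 steer.py path.dat|head -3; python3 go.py .535 -.3 .09 1.74 1
```

```text
t: 11.57
eef_pos: [0.5351, -0.2984, 0.1981]
eef_rot: [-3.139, -0.001, 1.74]
t 11.57 pos [ 0.5351 -0.2984  0.1981] rot [-3.139e+00 -1.000e-03  1.740e+00] open 1.003 row x 1 [-0.0024 -0.0015 -0.0003] [-1.760e-03 -7.000e-05  1.081e-01]
```

```bash
echo '[{"trans": [-0.001,0,0.02],"finger_gap": 1},{"trans": [0,0,0.025],"finger_gap": 1},{"trans": [0,0,0.025],"finger_gap": 1},{"trans": [0,0,0.02],"finger_gap": 1},{"trans": [0,0,0.01],"finger_gap": 1},{"trans": [0,0,0.008],"finger_gap": 1},{"finger_gap": 1},{"finger_gap": 1}]' > path.dat && python3 steer.py path.dat; echo '[{"finger_gap": 0.3},{"finger_gap": 0.3},{"finger_gap": 0.3},{"finger_gap": 0.3},{"finger_gap": 0.3},{"finger_gap": 0.3},{"finger_gap": 0.3},{"finger_gap": 0.3}]' > path.dat && python3 steer.py path.dat 60
```

```text
t: 12.23
eef_pos: [0.5362, -0.2999, 0.0922]
eef_rot: [3.141, 0.0, 1.74]
force: [1.3, -0.7, -0.1]
opening: 1.0
finger_force: 0.0
t: 12.9
eef_pos: [0.5365, -0.2999, 0.0927]
eef_rot: [3.141, 0.001, 1.74]
force: [-2.4, -0.1, 6.2]
opening: 0.53
finger_force: 61.0
```

```bash
echo '[{"trans": [0,0,-0.02],"finger_gap": 0.3},{"trans": [0,0,-0.03],"finger_gap": 0.3},{"trans": [0,0,-0.03],"finger_gap": 0.3},{"trans": [0,0,-0.03],"finger_gap": 0.3},{"finger_gap": 0.3},{"finger_gap": 0.3},{"finger_gap": 0.3}]' > path.dat && python3 steer.py path.dat; python3 go.py .516 .0868 .2 1.453 11
```

```text
t: 13.48
eef_pos: [0.5356, -0.2995, 0.201]
eef_rot: [-3.141, -0.0, 1.74]
force: [-0.1, -0.6, -1.9]
opening: 0.53
finger_force: 62.4
t 13.48 pos [ 0.5356 -0.2995  0.201 ] rot [-3.141 -0.     1.74 ] open 0.530 row x 11 [-0.0001 -0.      0.0261] [ 0.03528 -0.00042  0.0001 ]
```

To row units: 0.026 rad / 2 = 0.013.

```bash
echo '[{"rot": [0,0,0.013],"trans": [0.0353,0,0],"finger_gap": 0.3},{"rot": [0,0,0.013],"trans": [0.0353,0,0],"finger_gap": 0.3},{"rot": [0,0,0.013],"trans": [0.0353,0,0],"finger_gap": 0.3},{"rot": [0,0,0.013],"trans": [0.0353,0,0],"finger_gap": 0.3},{"rot": [0,0,0.013],"trans": [0.0353,0,0],"finger_gap": 0.3},{"rot": [0,0,0.013],"trans": [0.0353,0,0],"finger_gap": 0.3},{"rot": [0,0,0.013],"trans": [0.0353,0,0],"finger_gap": 0.3},{"rot": [0,0,0.013],"trans": [0.0353,0,0],"finger_gap": 0.3},{"rot": [0,0,0.013],"trans": [0.0353,0,0],"finger_gap": 0.3},{"rot": [0,0,0.013],"trans": [0.0353,0,0],"finger_gap": 0.3},{"rot": [0,0,0.013],"trans": [0.0353,0,0],"finger_gap": 0.3},{"finger_gap": 0.3}]' > path.dat && python3 steer.py path.dat|head -1; echo '[{"finger_gap": 0.3},{"finger_gap": 0.3},{"finger_gap": 0.3},{"finger_gap": 0.3}]' > path.dat && python3 steer.py path.dat; python3 go.py .516 .0868 .087 1.453 1
python3 - <<'E'
from vis import *
for n,b in(("scene",(240,240,330,400)),("top",(170,160,320,240))):
    c=arm.read_camera(n)
    # free clip jaws: bright steel pixels near clip 2/3 centre line at z~.074
    cv2.imwrite(f"pics/j_{n}.png",c["image"])
    for r in blobs(c,50,60,900,b): print(n,np.round(r[0],1),np.round(r[1],1),ray(c,r[0],.1035)[:2].round(4))
E
```

```text
t: 14.48
t: 14.82
eef_pos: [0.5208, 0.0855, 0.201]
eef_rot: [-3.141, 0.001, 1.452]
force: [-0.1, -0.6, -3.0]
opening: 0.529
finger_force: 62.2
t 14.82 pos [0.5208 0.0855 0.201 ] rot [-3.141e+00  1.000e-03  1.452e+00] open 0.529 row x 1 [-0.001   0.0009 -0.0012] [ 0.00086 -0.00479  0.11403]
scene [273.5 377. ] [22. 21.] [0.6364 0.2574]
scene [316. 247.] [14. 26.] [ 0.5283 -0.0655]
top [291.  201.1] [15.6 16. ] [ 0.6029 -0.0163]
top [245.  207.5] [64.9 14.5] [0.5824 0.1069]
top [189.1 182.5] [12.8 18.8] [0.6467 0.2605]
```

```bash
echo '[{"trans": [0.001,-0.004,0.02],"finger_gap": 0.3},{"trans": [0,0,0.025],"finger_gap": 0.3},{"trans": [0,0,0.025],"finger_gap": 0.3},{"trans": [0,0,0.02],"finger_gap": 0.3},{"trans": [0,0,0.015],"finger_gap": 0.3},{"trans": [0,0,0.007],"finger_gap": 0.3},{"trans": [0,0,0.002],"finger_gap": 0.3},{"finger_gap": 0.3},{"finger_gap": 0.3},{"finger_gap": 0.3}]' > path.dat && python3 steer.py path.dat; python3 go.py .516 .0868 .0867 1.453 1
python3 - <<'E'
from vis import *
c=arm.read_camera("top")["image"][150:260,170:320];s=arm.read_camera("scene")["image"][230:420,220:380]
im=np.zeros((600,800,3),np.uint8);a=cv2.resize(c,None,fx=2.6,fy=2.6,interpolation=cv2.INTER_CUBIC);b=cv2.resize(s,None,fx=2.5,fy=2.5,interpolation=cv2.INTER_CUBIC)
im[:a.shape[0],:a.shape[1]]=a;im[:b.shape[0],400:400+b.shape[1]]=b;cv2.imwrite("pics/p2.png",im)
E
```

```text
t: 15.75
eef_pos: [0.518, 0.0887, 0.0887]
eef_rot: [3.14, -0.001, 1.454]
force: [-0.0, -0.0, -2.3]
opening: 0.525
finger_force: 62.3
t 15.75 pos [0.518  0.0887 0.0887] rot [ 3.140e+00 -1.000e-03  1.454e+00] open 0.525 row x 1 [ 0.0018 -0.0005  0.0006] [-0.00209 -0.00174  0.00196]
```

View pics/p2.png

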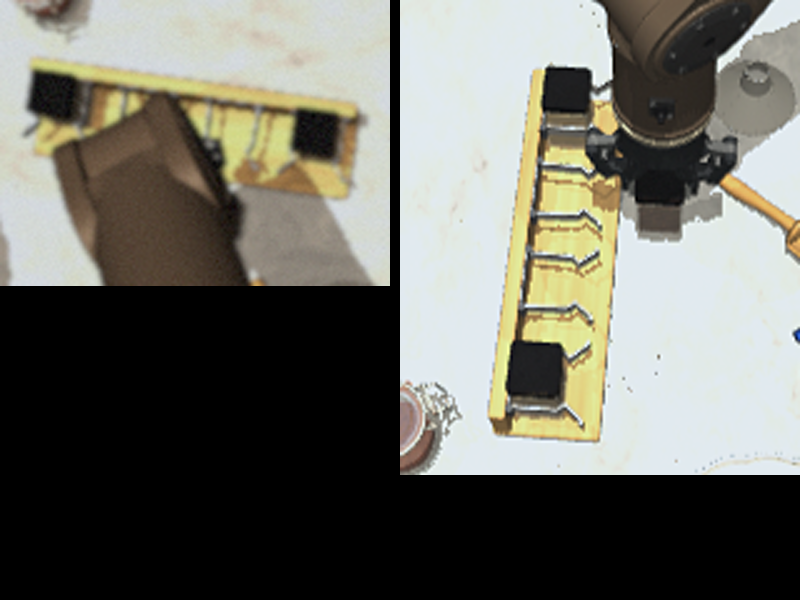

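The jar stands upright just in front of clip 3, at crop (660,195). The free jaws of clip 3 are at crop rows 172 and 217, and those of clip 2 at rows 260 and 311. I'll check the clips' lateral positions from those jaws.

Run:
```python
from vis import *
c=arm.read_camera("scene");e=np.array([.993,-.118]);n=np.array([.118,.993])
for name,(u,v),p in(("3",(284,307.6),(.6153,.0749)),("2",(280,344.2),(.6261,.1662))):
    w=ray(c,(u,v),.071)[:2];print(name,w.round(4),"lateral jaw",(n@w).round(4),"clip",(n@np.array(p)).round(4))
print("tcp lateral",n@arm.read_state()["eef_pos"][:2])
im=c["image"].astype(int).max(2)
for u in (281,284,287): print(u,[(v,im[v,u]) for v in range(294,325) if im[v,u]<170 or im[v,u]>235])
```

```text
3 [0.6128 0.0812] lateral jaw 0.153 clip 0.147
2 [0.6234 0.1726] lateral jaw 0.245 clip 0.2389
tcp lateral 0.14908798353123864
281 [(296, np.int64(67)), (297, np.int64(87)), (298, np.int64(148)), (315, np.int64(240)), (316, np.int64(72)), (317, np.int64(113)), (321, np.int64(156)), (323, np.int64(238))]
284 [(296, np.int64(127)), (297, np.int64(85)), (298, np.int64(135)), (300, np.int64(240)), (315, np.int64(236)), (316, np.int64(83)), (317, np.int64(97)), (319, np.int64(241))]
287 [(297, np.int64(73)), (298, np.int64(112)), (300, np.int64(236)), (316, np.int64(65)), (317, np.int64(98)), (319, np.int64(239))]
```

```bash
echo '[{"trans": [0,0,0.001],"finger_gap": 0.3},{"trans": [0,0.008,0.001],"finger_gap": 0.3},{"trans": [0,0.01,0],"finger_gap": 0.3},{"trans": [0,0.01,0],"finger_gap": 0.3},{"trans": [0,0.01,0],"finger_gap": 0.3},{"trans": [0,0.008,0],"finger_gap": 0.3},{"finger_gap": 0.3},{"finger_gap": 0.3},{"finger_gap": 0.3}]' > path.dat && python3 steer.py path.dat 80; echo '[{"trans": [0,0.004,0],"finger_gap": 0.3},{"trans": [0,0.004,0],"finger_gap": 0.3},{"trans": [0,0.004,0],"finger_gap": 0.3},{"trans": [0,0.004,0],"finger_gap": 0.3},{"trans": [0,0.004,0],"finger_gap": 0.3},{"finger_gap": 0.3},{"finger_gap": 0.3}]' > path.dat && python3 steer.py path.dat
```

```text
t: 16.65
eef_pos: [0.5625, 0.0834, 0.0854]
eef_rot: [-3.141, 0.0, 1.454]
force: [0.2, 0.3, -2.7]
opening: 0.516
finger_force: 87.7
t: 17.23
eef_pos: [0.5839, 0.0808, 0.0858]
eef_rot: [3.14, -0.0, 1.454]
force: [2.5, 0.6, -2.8]
opening: 0.523
finger_force: 87.8
```

```bash
echo '[{"trans": [0,0.003,-0.0005],"finger_gap": 0.3},{"trans": [0,0.003,0],"finger_gap": 0.3},{"trans": [0,0.003,0],"finger_gap": 0.3},{"trans": [0,0.003,0],"finger_gap": 0.3},{"trans": [0,0.003,0],"finger_gap": 0.3},{"trans": [0,0.003,0],"finger_gap": 0.3}]' > path.dat && python3 steer.py path.dat;echo '[{"trans": [0,0.002,0],"finger_gap": 0.3},{"trans": [0,0.002,0],"finger_gap": 0.3},{"trans": [0,0.002,0],"finger_gap": 0.3},{"trans": [0,0.002,0],"finger_gap": 0.3}]' > path.dat && python3 steer.py path.dat;echo '[{"trans": [0,0.002,0],"finger_gap": 0.3},{"trans": [0,0.002,0],"finger_gap": 0.3},{"finger_gap": 0.3},{"finger_gap": 0.3}]' > path.dat && python3 steer.py path.dat
```

```text
t: 17.73
eef_pos: [0.6008, 0.0787, 0.086]
eef_rot: [-3.141, 0.0, 1.454]
force: [-2.1, 0.7, -1.8]
opening: 0.519
finger_force: 88.0
t: 18.07
eef_pos: [0.6087, 0.0778, 0.0861]
eef_rot: [-3.142, 0.0, 1.454]
force: [-2.6, 0.9, -2.3]
opening: 0.519
finger_force: 88.0
t: 18.4
eef_pos: [0.6138, 0.0773, 0.0864]
eef_rot: [3.139, -0.0, 1.454]
force: [3.1, 0.4, -2.9]
opening: 0.525
finger_force: 87.7
```

```bash
echo '[{"trans": [0,0.001,0],"finger_gap": 0.3},{"trans": [0,0.001,0],"finger_gap": 0.3},{"trans": [0,0.001,0],"finger_gap": 0.3},{"finger_gap": 0.3},{"finger_gap": 0.3}]' > path.dat && python3 steer.py path.dat;echo '[{"trans": [0,0.001,0],"finger_gap": 0.3},{"trans": [0,0.001,0],"finger_gap": 0.3},{"finger_gap": 0.3},{"finger_gap": 0.3}]' > path.dat && python3 steer.py path.dat
```

```text
t: 18.82
eef_pos: [0.6158, 0.077, 0.0863]
eef_rot: [3.141, -0.0, 1.454]
force: [1.9, -1.0, -2.4]
opening: 0.525
finger_force: 88.1
t: 19.15
eef_pos: [0.6159, 0.0771, 0.086]
eef_rot: [-3.139, 0.001, 1.454]
force: [-5.1, 0.6, 2.8]
opening: 0.525
finger_force: 88.8
```

```bash
echo '[{"trans": [0,0.0015,0.0005],"finger_gap": 0.3},{"trans": [0,0,0.001],"finger_gap": 0.3},{"finger_gap": 0.3},{"finger_gap": 0.3}]' > path.dat && python3 steer.py path.dat;echo '[{"finger_gap": 1},{"finger_gap": 1},{"finger_gap": 1},{"finger_gap": 1},{"finger_gap": 1},{"trans": [0,0,-0.02],"finger_gap": 1},{"trans": [0,0,-0.03],"finger_gap": 1},{"trans": [0,0,-0.03],"finger_gap": 1},{"trans": [0,0,-0.03],"finger_gap": 1},{"finger_gap": 1},{"finger_gap": 1}]' > path.dat && python3 steer.py path.dat; python3 go.py .634 -.294 .2 1.70 10
```

```text
t: 19.48
eef_pos: [0.616, 0.0771, 0.085]
eef_rot: [-3.137, 0.001, 1.455]
force: [-11.0, 0.2, 12.2]
opening: 0.521
finger_force: 89.7
t: 20.4
eef_pos: [0.6203, 0.0769, 0.1966]
eef_rot: [3.138, -0.001, 1.454]
force: [-0.7, 0.2, -0.5]
opening: 1.005
finger_force: 0.0
t 20.40 pos [0.6203 0.0769 0.1966] rot [ 3.138e+00 -1.000e-03  1.454e+00] open 1.005 row x 10 [ 0.0004 -0.0001 -0.0246] [-0.03717  0.00161 -0.00035]
```

The rows are not in the units I measure in: turns go in shares of 2 rad. I convert before sending: -0.0246 rad / 2 = -0.0123.

```bash
echo '[{"rot": [0,0,-0.0123],"trans": [-0.0372,0.0016,0],"finger_gap": 1},{"rot": [0,0,-0.0123],"trans": [-0.0372,0.0016,0],"finger_gap": 1},{"rot": [0,0,-0.0123],"trans": [-0.0372,0.0016,0],"finger_gap": 1},{"rot": [0,0,-0.0123],"trans": [-0.0372,0.0016,0],"finger_gap": 1},{"rot": [0,0,-0.0123],"trans": [-0.0372,0.0016,0],"finger_gap": 1},{"rot": [0,0,-0.0123],"trans": [-0.0372,0.0016,0],"finger_gap": 1},{"rot": [0,0,-0.0123],"trans": [-0.0372,0.0016,0],"finger_gap": 1},{"rot": [0,0,-0.0123],"trans": [-0.0372,0.0016,0],"finger_gap": 1},{"rot": [0,0,-0.0123],"trans": [-0.0372,0.0016,0],"finger_gap": 1},{"rot": [0,0,-0.0123],"trans": [-0.0372,0.0016,0],"finger_gap": 1},{"finger_gap": 1},{"finger_gap": 1}]' > path.dat && python3 steer.py path.dat|head -1; echo '[{"finger_gap": 1},{"finger_gap": 1},{"finger_gap": 1}]' > path.dat && python3 steer.py path.dat; python3 go.py .636 -.2945 .0925 1.70 1
python3 - <<'E'
from vis import *
for a in lids(RK,.1035): print(a[0],np.round(a[1:],4), np.round(np.array(a[1:])@[.993,-.118],4),np.round(np.array(a[1:])@[.118,.993],4))
im=np.zeros((600,800,3),np.uint8)
c=arm.read_camera("top")["image"][150:260,170:320];s=arm.read_camera("scene")["image"][230:420,220:380]
a=cv2.resize(c,None,fx=2.6,fy=2.6,interpolation=cv2.INTER_CUBIC);b=cv2.resize(s,None,fx=2.5,fy=2.5,interpolation=cv2.INTER_CUBIC)
im[:a.shape[0],:a.shape[1]]=a;im[:b.shape[0],400:400+b.shape[1]]=b;cv2.imwrite("pics/p3.png",im)
E
```

```text
t: 21.4
t: 21.65
eef_pos: [0.6328, -0.2926, 0.1944]
eef_rot: [-3.141, -0.001, 1.702]
force: [-0.2, 0.2, -0.5]
opening: 1.003
finger_force: 0.0
t 21.65 pos [ 0.6328 -0.2926  0.1944] rot [-3.141e+00 -1.000e-03  1.702e+00] open 1.003 row x 1 [-0.0003 -0.0008  0.0022] [-0.00237  0.00294  0.10186]
top [ 0.603  -0.0164] 0.6008 0.0549
top [0.6131 0.073 ] 0.6002 0.1448
top [0.6354 0.2559] 0.6008 0.3291
scene [0.6359 0.2584] 0.6009 0.3317
scene [0.614  0.0753] 0.6008 0.1472
scene [ 0.6032 -0.0159] 0.6009 0.0554
```

View pics/p3.png

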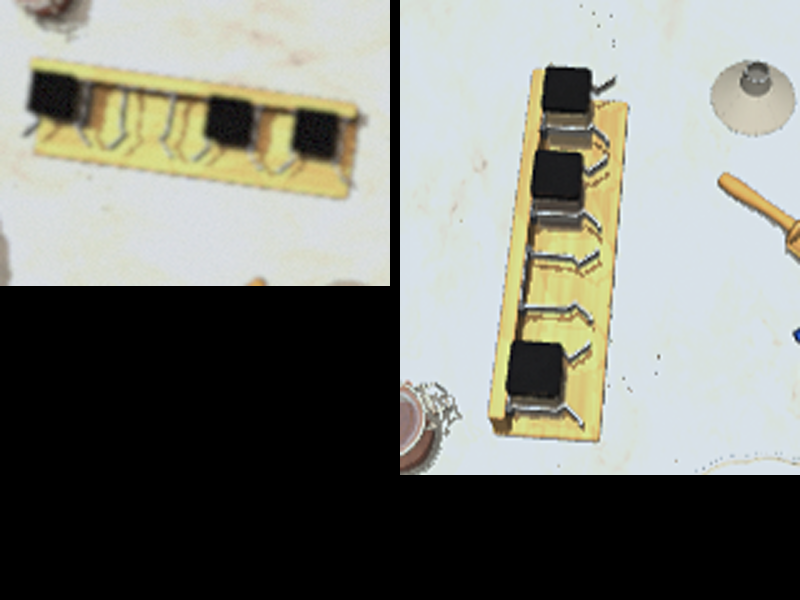

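Clip 3's jar is fully home: its lid is in line with the other seated lids, 0.6008 against 0.6009, and upright. Jar B is next.

```bash
echo '[{"trans": [-0.002,0.003,0.02],"finger_gap": 1},{"trans": [0,0,0.025],"finger_gap": 1},{"trans": [0,0,0.02],"finger_gap": 1},{"trans": [0,0,0.02],"finger_gap": 1},{"trans": [0,0,0.01],"finger_gap": 1},{"trans": [0,0,0.007],"finger_gap": 1},{"finger_gap": 1},{"finger_gap": 1}]' > path.dat && python3 steer.py path.dat; echo '[{"finger_gap": 0.3},{"finger_gap": 0.3},{"finger_gap": 0.3},{"finger_gap": 0.3},{"finger_gap": 0.3},{"finger_gap": 0.3},{"finger_gap": 0.3},{"finger_gap": 0.3}]' > path.dat && python3 steer.py path.dat 60; echo '[{"trans": [0,0,-0.02],"finger_gap": 0.3},{"trans": [0,0,-0.03],"finger_gap": 0.3},{"trans": [0,0,-0.03],"finger_gap": 0.3},{"trans": [0,0,-0.03],"finger_gap": 0.3},{"finger_gap": 0.3},{"finger_gap": 0.3},{"finger_gap": 0.3}]' > path.dat && python3 steer.py path.dat; python3 go.py .5265 .1780 .2 1.453 13
```

```text
t: 22.52
eef_pos: [0.6363, -0.2962, 0.0933]
eef_rot: [3.141, 0.0, 1.7]
force: [-0.1, -0.1, 0.4]
opening: 1.0
finger_force: 0.0
t: 23.18
eef_pos: [0.6367, -0.2963, 0.0939]
eef_rot: [3.14, 0.001, 1.7]
force: [0.3, -0.6, 5.7]
opening: 0.533
finger_force: 61.4
t: 23.77
eef_pos: [0.6352, -0.2961, 0.2016]
eef_rot: [-3.14, -0.0, 1.7]
force: [-1.1, 0.4, -3.5]
opening: 0.53
finger_force: 61.9
t 23.77 pos [ 0.6352 -0.2961  0.2016] rot [-3.14 -0.    1.7 ] open 0.530 row x 13 [-0.0001 -0.      0.019 ] [ 0.03668 -0.00783  0.00014]
```

To row units: 0.019 rad / 2 = 0.0095.

```bash
echo '[{"rot": [0,0,0.0095],"trans": [0.0367,-0.0078,0],"finger_gap": 0.3},{"rot": [0,0,0.0095],"trans": [0.0367,-0.0078,0],"finger_gap": 0.3},{"rot": [0,0,0.0095],"trans": [0.0367,-0.0078,0],"finger_gap": 0.3},{"rot": [0,0,0.0095],"trans": [0.0367,-0.0078,0],"finger_gap": 0.3},{"rot": [0,0,0.0095],"trans": [0.0367,-0.0078,0],"finger_gap": 0.3},{"rot": [0,0,0.0095],"trans": [0.0367,-0.0078,0],"finger_gap": 0.3},{"rot": [0,0,0.0095],"trans": [0.0367,-0.0078,0],"finger_gap": 0.3},{"rot": [0,0,0.0095],"trans": [0.0367,-0.0078,0],"finger_gap": 0.3},{"rot": [0,0,0.0095],"trans": [0.0367,-0.0078,0],"finger_gap": 0.3},{"rot": [0,0,0.0095],"trans": [0.0367,-0.0078,0],"finger_gap": 0.3},{"rot": [0,0,0.0095],"trans": [0.0367,-0.0078,0],"finger_gap": 0.3},{"rot": [0,0,0.0095],"trans": [0.0367,-0.0078,0],"finger_gap": 0.3}]' > path.dat && python3 steer.py path.dat|head -1; echo '[{"rot": [0,0,0.0095],"trans": [0.0367,-0.0078,0],"finger_gap": 0.3},{"finger_gap": 0.3},{"finger_gap": 0.3},{"finger_gap": 0.3},{"finger_gap": 0.3},{"finger_gap": 0.3},{"finger_gap": 0.3}]' > path.dat && python3 steer.py path.dat; python3 go.py .5265 .178 .088 1.453 1
```

```text
t: 24.77
t: 25.35
eef_pos: [0.5277, 0.1767, 0.2023]
eef_rot: [-3.141, 0.001, 1.451]
force: [-0.2, 0.1, -1.6]
opening: 0.53
finger_force: 62.1
t 25.35 pos [0.5277 0.1767 0.2023] rot [-3.141e+00  1.000e-03  1.451e+00] open 0.530 row x 1 [-0.0004  0.0007 -0.0022] [ 0.00123 -0.00135  0.11427]
```

To row units: -0.002 rad / 2 = -0.001.

```bash
echo '[{"rot": [0,0,-0.001],"trans": [0.001,-0.001,0.02],"finger_gap": 0.3},{"trans": [0,0,0.025],"finger_gap": 0.3},{"trans": [0,0,0.025],"finger_gap": 0.3},{"trans": [0,0,0.02],"finger_gap": 0.3},{"trans": [0,0,0.015],"finger_gap": 0.3},{"trans": [0,0,0.007],"finger_gap": 0.3},{"trans": [0,0,0.002],"finger_gap": 0.3},{"finger_gap": 0.3},{"finger_gap": 0.3},{"finger_gap": 0.3}]' > path.dat && python3 steer.py path.dat 80; python3 go.py .5265 .178 .0874 1.453 1
```

```text
t: 26.18
eef_pos: [0.5275, 0.1795, 0.0897]
eef_rot: [3.14, -0.001, 1.455]
force: [0.6, 0.1, -1.9]
opening: 0.524
finger_force: 86.9
t 26.18 pos [0.5275 0.1795 0.0897] rot [ 3.140e+00 -1.000e-03  1.455e+00] open 0.524 row x 1 [ 0.0018 -0.0008  0.0016] [-0.00159 -0.00078  0.00233]
```

To row units: 0.001 rad / 2 = 0.0005.

```bash
echo '[{"rot": [0,0,0.0005],"trans": [-0.001,0,0.001],"finger_gap": 0.3},{"trans": [0,0.008,0.001],"finger_gap": 0.3},{"trans": [0,0.01,0],"finger_gap": 0.3},{"trans": [0,0.01,0],"finger_gap": 0.3},{"trans": [0,0.01,0],"finger_gap": 0.3},{"trans": [0,0.008,0],"finger_gap": 0.3},{"finger_gap": 0.3},{"finger_gap": 0.3},{"finger_gap": 0.3}]' > path.dat && python3 steer.py path.dat; echo '[{"trans": [0,0.004,0],"finger_gap": 0.3},{"trans": [0,0.004,0],"finger_gap": 0.3},{"trans": [0,0.004,0],"finger_gap": 0.3},{"trans": [0,0.004,0],"finger_gap": 0.3},{"trans": [0,0.004,0],"finger_gap": 0.3},{"finger_gap": 0.3},{"finger_gap": 0.3}]' > path.dat && python3 steer.py path.dat
```

```text
t: 26.93
eef_pos: [0.5719, 0.173, 0.0864]
eef_rot: [-3.141, 0.0, 1.454]
force: [-1.0, 0.3, -2.8]
opening: 0.524
finger_force: 86.9
t: 27.52
eef_pos: [0.5932, 0.1704, 0.0868]
eef_rot: [3.14, -0.0, 1.453]
force: [2.0, -0.8, -2.0]
opening: 0.523
finger_force: 86.8
```

```bash
echo '[{"trans": [0,0.003,-0.0006],"finger_gap": 0.3},{"trans": [0,0.003,0],"finger_gap": 0.3},{"trans": [0,0.003,0],"finger_gap": 0.3},{"trans": [0,0.003,0],"finger_gap": 0.3},{"trans": [0,0.003,0],"finger_gap": 0.3},{"trans": [0,0.003,0],"finger_gap": 0.3}]' > path.dat && python3 steer.py path.dat;echo '[{"trans": [0,0.002,0],"finger_gap": 0.3},{"trans": [0,0.002,0],"finger_gap": 0.3},{"trans": [0,0.002,0],"finger_gap": 0.3},{"trans": [0,0.002,0],"finger_gap": 0.3}]' > path.dat && python3 steer.py path.dat;echo '[{"trans": [0,0.002,0],"finger_gap": 0.3},{"trans": [0,0.002,0],"finger_gap": 0.3},{"trans": [0,0.001,0],"finger_gap": 0.3},{"trans": [0,0.001,0],"finger_gap": 0.3},{"finger_gap": 0.3},{"finger_gap": 0.3}]' > path.dat && python3 steer.py path.dat;echo '[{"trans": [0,0.001,0],"finger_gap": 0.3},{"trans": [0,0.001,0],"finger_gap": 0.3},{"finger_gap": 0.3},{"finger_gap": 0.3}]' > path.dat && python3 steer.py path.dat
```

```text
t: 28.02
eef_pos: [0.6102, 0.1684, 0.0871]
eef_rot: [-3.141, 0.0, 1.454]
force: [-1.5, 0.3, -2.6]
opening: 0.519
finger_force: 86.8
t: 28.35
eef_pos: [0.6181, 0.1675, 0.0872]
eef_rot: [-3.141, 0.0, 1.454]
force: [-1.1, -0.6, -1.1]
opening: 0.526
finger_force: 86.8
t: 28.85
eef_pos: [0.625, 0.1667, 0.0876]
eef_rot: [3.14, -0.0, 1.453]
force: [3.7, -0.7, -2.3]
opening: 0.524
finger_force: 86.9
t: 29.18
eef_pos: [0.6254, 0.1667, 0.0872]
eef_rot: [-3.141, 0.0, 1.454]
force: [-1.3, -1.2, 0.8]
opening: 0.521
finger_force: 87.2
```

```bash
echo '[{"trans": [0,0.001,0],"finger_gap": 0.3},{"trans": [0,0.001,0],"finger_gap": 0.3},{"trans": [0,0.001,0],"finger_gap": 0.3},{"finger_gap": 0.3},{"finger_gap": 0.3}]' > path.dat && python3 steer.py path.dat;echo '[{"trans": [0,0,0.001],"finger_gap": 0.3},{"trans": [0,0,0.0005],"finger_gap": 0.3},{"finger_gap": 0.3},{"finger_gap": 0.3}]' > path.dat && python3 steer.py path.dat
```

```text
t: 29.6
eef_pos: [0.6257, 0.1667, 0.0868]
eef_rot: [-3.136, 0.002, 1.455]
force: [-10.4, -0.0, 6.7]
opening: 0.522
finger_force: 87.7
t: 29.93
eef_pos: [0.6258, 0.1669, 0.0859]
eef_rot: [-3.137, 0.001, 1.456]
force: [-12.7, -1.1, 11.0]
opening: 0.522
finger_force: 88.3
```

Firmly against the board. Releasing, retreating and verifying.

```bash
echo '[{"finger_gap": 1},{"finger_gap": 1},{"finger_gap": 1},{"finger_gap": 1},{"finger_gap": 1},{"trans": [0,0,-0.02],"finger_gap": 1},{"trans": [0,0,-0.03],"finger_gap": 1},{"trans": [0,0,-0.03],"finger_gap": 1},{"trans": [0,0,-0.03],"finger_gap": 1},{"trans": [-0.02,-0.02,-0.02],"finger_gap": 1},{"trans": [-0.04,0,0],"finger_gap": 1},{"trans": [-0.04,0,0],"finger_gap": 1}]' > path.dat && python3 steer.py path.dat|head -2; echo '[{"trans": [-0.04,0,0],"finger_gap": 1},{"trans": [-0.04,0,0],"finger_gap": 1},{"trans": [-0.04,0,0],"finger_gap": 1},{"trans": [-0.04,0,0],"finger_gap": 1},{"trans": [-0.04,0,0],"finger_gap": 1},{"trans": [-0.02,0,0],"finger_gap": 1},{"finger_gap": 1},{"finger_gap": 1},{"finger_gap": 1}]' > path.dat && python3 steer.py path.dat;  python3 - <<'E'
from vis import *
for a in lids(RK,.1035): print(a[0],np.round(a[1:],4), np.round(np.array(a[1:])@[.993,-.118],4),np.round(np.array(a[1:])@[.118,.993],4))
im=np.zeros((600,800,3),np.uint8)
c=arm.read_camera("top")["image"][130:310,165:480];s=arm.read_camera("scene")["image"][120:420,200:400]
a=cv2.resize(c,None,fx=1.25,fy=1.25,interpolation=cv2.INTER_CUBIC);b=cv2.resize(s,None,fx=2,fy=2,interpolation=cv2.INTER_CUBIC)
im[:a.shape[0],:a.shape[1]]=a;im[:b.shape[0],400:400+b.shape[1]]=b;cv2.imwrite("pics/p4.png",im)
E
```

```text
t: 30.93
eef_pos: [0.5974, 0.0708, 0.2178]
t: 31.68
eef_pos: [0.5719, -0.1482, 0.2158]
eef_rot: [3.141, -0.001, 1.455]
force: [0.4, 0.9, 0.7]
opening: 0.997
finger_force: 0.0
top [ 0.603  -0.0163] 0.6007 0.055
top [0.6131 0.073 ] 0.6002 0.1448
top [0.624  0.1646] 0.6002 0.2371
top [0.6358 0.2561] 0.6011 0.3293
scene [0.6359 0.2584] 0.6009 0.3317
scene [0.6251 0.1666] 0.6011 0.2392
scene [0.6141 0.0753] 0.6009 0.1472
scene [ 0.6033 -0.0165] 0.6011 0.0548
```

View pics/p4.png

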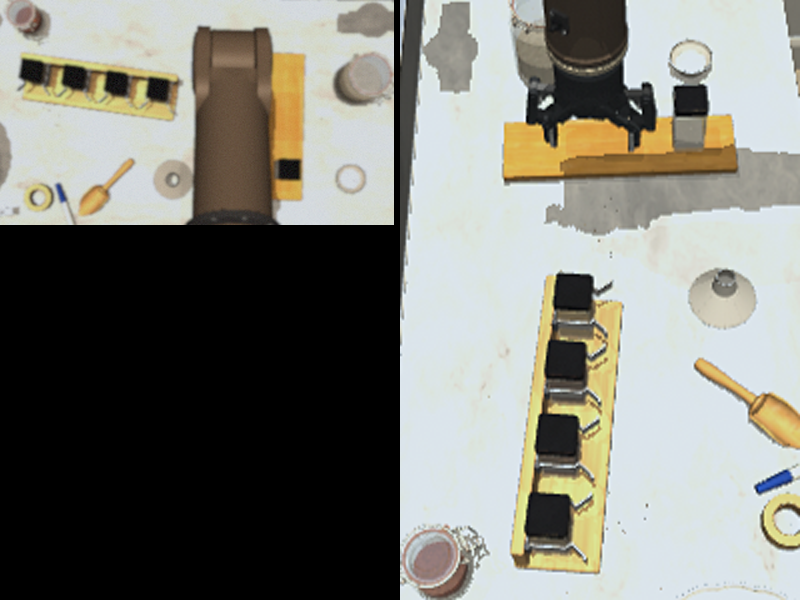

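All four lids are in line and home, at scene-crop (573,292), (566,361), (557,435) and (548,516). The low jar stands upright on the tray at (690,115), and the bystanders haven't moved.

```bash
python3 -c "
from workcell import arm
print(arm.finish_job())"
```

```text
the job is handed in; nothing more can be done
None
```

The job is handed in at about 32 s: the low jar stands upright on the tray, both full jars are snapped home in clips 2 and 3 (checked in both cameras), and the other jars and bystanders look undisturbed; no verdict was returned.

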